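# Put four things back on their own stations on a cell-assembly bench

## Task

Set the bench up for the next cell test: the beaker belongs on the magnetic stirrer's white plate, the steel check weight on the balance pan, the test cell on the brass plate of its contact stand, and the amber jar in the spill tray. Just now each of the four stands on another one's place, and the cork mat is free for parking things while you swap them round. Set each one down upright in the middle of its place without dropping or tipping it, and do not knock or push the wash bottle about.

Things in the scene. Friction and masses are not known exactly. Their poses are not given: they have to be found in the camera images.
- beaker: Open clear glass beaker, round, 50 mm outside diameter, 70 mm tall, wall 2.5 mm, a white stirring bar lying in it (fixed); 70 g. Small pouring lip (5 mm) at the rim. Origin: centre of its underside; z up along its axis.
- weight: Steel check weight, 0.5 kg: round body 38 mm in diameter up to 46 mm height, then a narrow neck and a 26 mm knob from 59 to 66 mm, 69 mm tall in all. Origin: centre of its underside; z up.
- test_cell: Steel electrochemical test cell: round foot flange 64 mm in diameter and 9 mm thick, dark neck 40 mm in diameter up to 33 mm, knurled aluminium cap 46 mm in diameter from 33 to 59 mm height, small brass terminal (18 mm) on top, 65 mm tall in all; 0.35 kg. Origin: centre of its underside; z up.
- jar: Closed amber glass jar with a paper label and a white screw cap, 52 mm in diameter, 78 mm tall, 160 g. Origin: centre of its underside; z up.
- stirrer: Magnetic stirrer (fixed): grey housing 120 mm wide (y) and 165 mm deep (x), two knobs on its front (-x), square white ceramic plate 108 x 108 mm on top, the plate's top face 60 mm above the bench. Origin: on the bench under the middle of the white plate; the housing reaches 105 mm to its -x and 60 mm to its +x. Place of the beaker.
- balance: Compact balance (fixed): white housing 150 mm wide (y) and 200 mm deep (x), 46 mm high, display and keys on its front (-x) part, round steel pan 110 mm in diameter, the pan's top face 60 mm above the bench. Origin: on the bench under the middle of the pan; the housing reaches 140 mm to its -x and 60 mm to its +x. Place of the check weight.
- dock: Contact stand of the test cell (fixed): black base 112 mm wide (y) and 158 mm deep (x), 8 mm thick, with a square brass plate 98 x 98 mm on it, the brass plate's top face 12 mm above the bench; two terminal posts, up to 32 mm above the bench, 80 mm to +x of the plate's middle. Origin: on the bench under the middle of the brass plate. Place of the test cell.
- spill_tray: Grey square spill tray (fixed), 130 x 130 mm, slotted floor 12 mm above the bench, walls 5 mm thick up to 26 mm. Origin: on the bench under the middle of the tray. Place of the amber jar.
- cork_mat: Round cork mat (fixed), 110 mm in diameter, 6 mm thick, free at the start: a spot to park a thing on the way. Origin: on the bench under its middle.
- wash_bottle: Bystander: round white squeeze bottle, 62 mm in diameter, with a yellow cap and a bent yellow spout, 195 mm tall in all, loose, 180 g. Origin: centre of its underside; z up. Not to be knocked or pushed about.
Not all that is in view belongs to the job. Leave any purple look-alike of the dock alone.

How it is judged:
At the end, for the whole second after the job is handed in: Beaker on the stirrer plate, check weight on the balance pan, test cell on the brass plate, jar on the spill tray floor: each upright (0.1 rad), centred within 15 mm, underside within 5 mm of its surface, released, at rest; wash bottle upright (0.2 rad) (horizontal distance between beaker and stirrer below 0.015 m and z of beaker in the frame of stirrer between 0.055 and 0.065 m and angle between each of beaker, weight, test_cell, jar's own z axis and vertical below 0.1 rad and linear speed of each of beaker, weight, test_cell, jar below 0.02 m/s and contact force between the fingers and beaker below 0.05 N and horizontal distance between weight and balance below 0.015 m and z of weight in the frame of balance between 0.055 and 0.065 m and contact force between the fingers and weight below 0.05 N and horizontal distance between test_cell and dock below 0.015 m and z of test_cell in the frame of dock between 0.007 and 0.017 m and contact force between the fingers and test_cell below 0.05 N and horizontal distance between jar and spill_tray below 0.015 m and z of jar in the frame of spill_tray between 0.007 and 0.017 m and contact force between the fingers and jar below 0.05 N and angle between wash_bottle's own z axis and vertical below 0.2 rad); the robot touches nothing.
It fails at once if one of the four things is dropped (faster than 0.45 m/s with the fingers off it: a fall of more than about 10 mm) ((linear speed of beaker above 0.45 m/s and contact force between the fingers and beaker below 0.05 N) or (linear speed of weight above 0.45 m/s and contact force between the fingers and weight below 0.05 N) or (linear speed of test_cell above 0.45 m/s and contact force between the fingers and test_cell below 0.05 N) or (linear speed of jar above 0.45 m/s and contact force between the fingers and jar below 0.05 N)).
It fails at once if one of the four things is tipped over (more than 45 degrees) (angle between any of beaker, weight, test_cell, jar's own z axis and vertical above 0.785 rad).
It fails at once if the wash bottle is pushed more than 30 mm from its place or knocked over (distance of wash_bottle from where it was at the start of the episode above 0.03 m or angle between wash_bottle's own z axis and vertical above 0.5 rad).
It also fails if it takes over 136 s, if anything falls off the work surface, if the arm or the gripper's body presses on something with over 40 N, if the wrist force passes 120 N, or if a joint passes its speed limit or range.

## Robot

A 7-joint arm with a two-finger parallel gripper is mounted at the origin on the work surface. World frame = base frame: x ahead of the robot, y to its left, z up, the work surface at z = 0. Lengths are in m, angles in rad, forces in N, time in s.
With the tool pointing down it reaches from about 0.375 to 0.925 m from the base axis. Payload 3.1 kg.
Tool frame: the origin (TCP) lies midway between the tips of the shut fingers; the grasp point (between the pads) lies 19 mm behind it; z points along the fingers, y is the line along which they close (so a half turn about z gives the same grasp; the last joint's range is limited). The gripper opens to 85 mm and grips with 20 to 120 N. Pads are 22 mm wide; open, the fingers measure 114 mm over their backs; the gripper's body (76 mm by 85 mm) begins 54 mm behind the grasp point. The pads swing forward as they close: fully open they stand 13 mm farther back than shut.
Start: joints at [1.119, 0.383, 0.044, 1.598, -0.018, 1.161, -0.05], TCP at [0.225, -0.61, 0.231] pointing down, gripper open.
Joint ranges: [-2.61, 2.61], [-0.41, 2.15], [-1.48, 1.57], [0, 2.5], [-1.57, 4.71], [0.05, 1.97], [-2.85, 2.85]. Speed limits (rad/s): [2.79, 2.79, 3.14, 3.14, 3.14, 3.14, 3.14].

## Interface

Orientations are given as [roll, pitch, yaw] about the fixed x, y, z axes, in that order (R = Rz(yaw) Ry(pitch) Rx(roll)).
In Python, from station import manip, imaging gives the robot as it stands. The module is installed in compiled form; this text tells all that it offers.
- The arm moves only by the tool step_arm, never from a script. Its argument "motion" is a list of rows, each an object of numbers: "ax", "ay", "az": the turn, a rotation vector about the tool's x, y, z in units of 6 degrees (1.0 is 6 degrees); "x", "y", "z": the shift along the tool's x, y, z in units of 30 mm (1.0 is 30 mm); "gripper": the finger opening in mm, from 0 to 85.4. A call has exactly 5 rows; each row is the pose to reach, as a shift and turn from the pose commanded when the call began, along the tool's axes at that moment; what a row does not reach only later rows make up. A row lasts 1/8 s, in which the tool goes at most 62.5 mm and 10.7 degrees, less where a joint would pass 70% of its speed; a pose out of reach is approached as far as the arm can. A call with a gripper value outside its range is refused whole. The fingers move at their own pace and stop on an object; the grip force is fixed at half the most. Time passes only in rows, so rows that repeat a pose let the fingers close, or fill a call up. It gives the time, the measured TCP pose, the force, the opening and the grip force at its end, in the units of the state.
- manip.get_state(): the state, without advancing time (a new reading comes with each control period).
- imaging.camera(name): name is "scene" or "top"; returns a dict with "frame" (400x640x3 uint8, red, green, blue), "range_z" (400x640 float32, m along the optical axis (not along the pixel's ray), 0 where there is no reading), "vertical_fov" (degrees; the focal length in pixels is half the picture's height over the tangent of half this angle, whatever the lens; pixels are square), "cx", "cy" (the principal point, pixels), "dist" ([k1, k2, p1, p2, k3] as OpenCV has them; the pictures are not rectified), "R" (3x3) and "t" (3): a world point X has camera coordinates R X + t. Camera axes: x right, y down, z forward; pixel columns grow to the right and rows downward; lengths in m; the calibration is good to about 2 mm. A picture is of the moment at which its call begins.
- manip.sign_off(): hands the job in; it is judged then, once.
The state is a dict: "time_s": time; "q": joint angles; "joint_vel": joint speeds; "effort": joint torques, N m; "tool_pos": TCP position; "orientation": TCP orientation; "ft_force": force on the tool from outside, world axes, zero at the start; "torque": the same for the moment, N m; "finger_gap": finger opening in m; "gripper_force": force on a finger pad.
Only numpy, scipy, OpenCV 4.12 (cv2) and the standard library are available. Lean on these libraries where they do the work, as an engineer would, in place of code of your own. Each camera call takes 0.05 s, during which the arm holds its last target. There are 200 camera calls.

## Working session

There is one attempt and no reset: what is moved stays moved. The work goes in short steps, Python scripts to look and compute and a tool call to move; the robot and the scene stay as the last step left them, time stands still between calls to the robot, and variables do not carry over. Pictures are saved under pics/ and viewed, at most 14 in all, crops included, and the job is handed in when it is done.

Besides the shell and the picture viewer there is one more tool, called after ">>>" as name([rows], argument=value, ...), one row to a line, values as JSON. step_arm: Moves the arm, as the interface text tells. Its arguments: {"type":"object","properties":{"motion":{"type":"array"}},"required":["motion"]}

```bash
mkdir -p pics; python3 - <<'E'
from station import manip, imaging
import cv2, numpy as np, pickle
for n in ("scene","top"):
    c=imaging.camera(n); pickle.dump(c,open(n+".pkl","wb"))
    cv2.imwrite(f"pics/{n}0.png",c["frame"][:,:,::-1])
    print(n,c["vertical_fov"],c["cx"],c["cy"],c["dist"],c["R"],c["t"])
print(manip.get_state())
E
```

```text
scene 54.32250394715548 320.1032742360033 203.6688634696163 [-0.01629158  0.          0.          0.          0.        ] [[ 0.86176671  0.50727456 -0.0055366 ]
 [ 0.36819443 -0.6329283  -0.68105406]
 [-0.34898567  0.58487117 -0.7322122 ]] [-0.41993168 -0.13210318  1.21480758]
top 51.647222379891225 320.7199007550199 201.38802167862949 [-0.02464025  0.          0.          0.          0.        ] [[ 0.02378778 -0.99961767  0.01409421]
 [-0.99224855 -0.02532778 -0.12166069]
 [ 0.12197115 -0.01109092 -0.99247168]] [-0.02310409  0.46505017  1.22497175]
{'time_s': 0.1, 'q': array([ 1.11921003,  0.38377589,  0.04384805,  1.59942841, -0.01789176,
        1.16118904, -0.04985741]), 'joint_vel': array([ 0.00013137, -0.00273079,  0.00064792, -0.00292797, -0.00015495,
        0.00116746, -0.00112322]), 'effort': array([ 2.74882004e-03, -4.34728146e+01,  1.02924518e+00, -2.50453395e+01,
        1.08237489e-02,  5.46345502e-03, -4.96322386e-06]), 'tool_pos': array([ 0.22488646, -0.60894347,  0.229993  ]), 'orientation': array([-3.13918852e+00,  1.38885860e-04,  3.53901426e-01]), 'ft_force': array([ 0.09622646, -0.29571914,  0.32838407]), 'torque': array([ 0.03959738,  0.04456608, -0.0116921 ]), 'gripper_force': 0.0, 'finger_gap': 0.08548702507834988}
```

View pics/scene0.png

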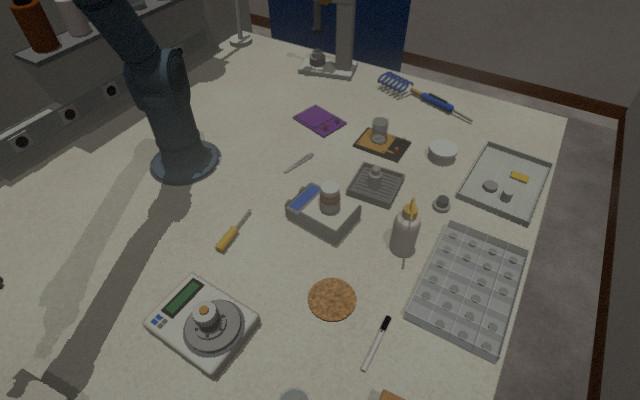

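View pics/top0.png

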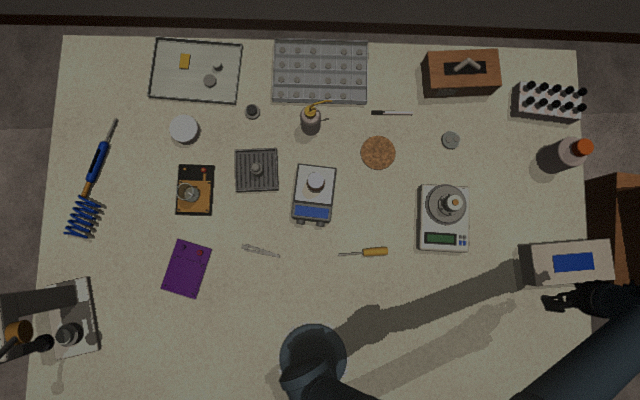

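The scene shows the robot base at top-left. In the top view:
- the beaker is on the dock at (188,193)
- the weight is in the tray at (256,170)
- the jar is on the stirrer at (316,182)
- the cell is on the balance at (453,203)
- the cork is free at (378,152)
- the wash bottle is at (311,120)
- the purple decoy is at (186,268)

Next I'll look at a height map and an enlarged crop.

```bash
cat > h.py <<'E'
import cv2, numpy as np
from station import manip, imaging
def cam(n):
    c=imaging.camera(n); f=200/np.tan(np.radians(c["vertical_fov"])/2)
    c["K"]=np.array([[f,0,c["cx"]],[0,f,c["cy"]],[0,0,1]]); return c
def rays(c,px):
    u=cv2.undistortPoints(np.float64(px).reshape(-1,1,2),c["K"],np.array(c["dist"]))[:,0]
    return np.c_[u,np.ones(len(u))]@c["R"], -c["R"].T@c["t"]   # world directions per unit depth, camera centre
def plane(c,px,z):
    d,o=rays(c,px); return o+d*((z-o[2])/d[:,2])[:,None]
def cloud(c):
    v,u=np.mgrid[:400,:640]; d,o=rays(c,np.c_[u.ravel(),v.ravel()])
    return (o+d*c["range_z"].ravel()[:,None]).reshape(400,640,3)
E
python3 - <<'E'
from h import *
c=cam("top"); P=cloud(c); z=P[:,:,2]*(c["range_z"]>0)
sl=np.s_[100:260,160:480]
a=cv2.resize(c["frame"][sl][:,:,::-1],None,fx=2.4,fy=2.4,interpolation=cv2.INTER_CUBIC)
a=cv2.convertScaleAbs(a,alpha=1.5)
cv2.imwrite("pics/crop.png",a[:,:])
hm=cv2.applyColorMap(np.uint8(np.clip(z*1000*1.6,0,255)),cv2.COLORMAP_JET)
cv2.imwrite("pics/hm.png",cv2.resize(hm[sl],None,fx=2.4,fy=2.4,interpolation=cv2.INTER_NEAREST))
print("bench z",np.median(z[225:240,200:400]),np.std(z[225:232,290:330]))
for n,(u,v) in dict(jar=(316,182),wt=(256,170),cell=(453,203),beak=(188,193),pan=(440,190),cork=(378,152)).items(): print(n,P[v,u].round(3))
E
```

```text
bench z -0.00020582232203048 0.007952547455731486
jar [0.506 0.004 0.136]
wt [0.547 0.181 0.08 ]
cell [ 0.459 -0.384  0.122]
beak [0.482 0.395 0.019]
pan [ 0.505 -0.366  0.061]
cork [ 0.63  -0.188  0.004]
```

View pics/crop.png

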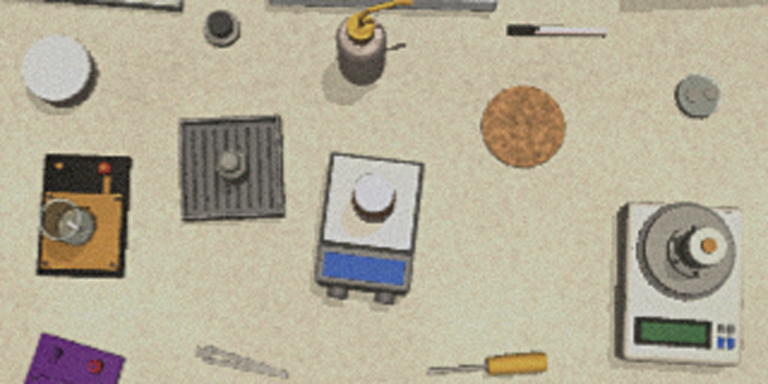

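View pics/hm.png

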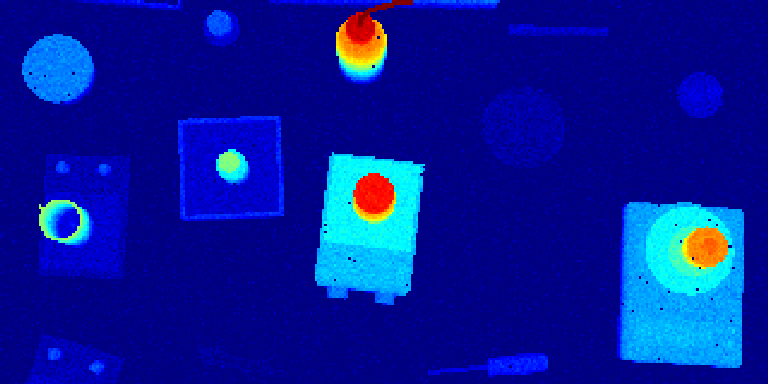

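The crop and height map show all the parts cleanly, and the beaker rim reads in depth too. I'll get each centre from height or colour masks, then cast it to its plane.

```bash
cat >> h.py <<'E'
def blob(m,roi):
    u0,v0,u1,v1=roi; k=np.zeros((400,640),np.uint8); k[v0:v1,u0:u1]=m[v0:v1,u0:u1]
    cs,_=cv2.findContours(k,cv2.RETR_EXTERNAL,cv2.CHAIN_APPROX_NONE); return max(cs,key=cv2.contourArea)
def circ(c,m,roi,z):   # ellipse-free: fit circle to world boundary points
    p=plane(c,blob(m,roi)[:,0],z)[:,:2]
    (x,y),(w,h),a=cv2.minAreaRect(np.float32(p*1000)); (cx,cy),r=cv2.minEnclosingCircle(np.float32(p*1000))
    e=cv2.fitEllipse(np.float32(p*1000))
    return np.round([x,y,cx,cy,2*r,*e[0],*e[1]],1)
def rect(c,m,roi,z):
    p=plane(c,blob(m,roi)[:,0],z)[:,:2]; r=cv2.minAreaRect(np.float32(p*1000)); return [np.round(t,1) for t in r]
E
python3 - <<'E'
from h import *
c=cam("top"); P=cloud(c); z=P[:,:,2]*1000
hsv=cv2.cvtColor(c["frame"],cv2.COLOR_RGB2HSV); H,S,V=cv2.split(hsv)
b=lambda lo,hi:np.uint8((z>lo)&(z<hi))
print("jar",circ(c,b(128,150),(290,150,345,210),.138))
print("cell",circ(c,b(108,135),(420,180,480,230),.119))
print("cell2",circ(c,b(98,135),(420,180,480,230),.119))
print("weight",circ(c,b(74,95),(235,145,280,195),.079))
print("beaker",circ(c,b(72,95),(170,175,205,210),.082))
print("bottle",circ(c,b(90,220),(295,100,325,140),.13))
print("pan",circ(c,b(54,66),(420,180,480,230),.06), circ(c,b(54,150),(420,180,480,230),.06))
print("cork",circ(c,np.uint8((H<22)&(S>85)),(355,130,400,175),.006))
print("tray",rect(c,b(8,40),(230,143,282,195),.026))
print("brass",rect(c,np.uint8((H<25)&(S>110)&(V>60)),(170,178,215,218),.012))
print("stir all",rect(c,b(54,66),(285,160,340,215),.060))
print("stir white",rect(c,np.uint8((S<60)&(V>110)&(z>50)),(285,160,340,215),.060))
print([hsv[v,u] for u,v in [(316,200),(378,152),(200,205),(190,207),(320,165),(330,220)]])
E
```

```text
jar [511.6   6.9 511.7   5.8  47.1 511.6   6.5  44.3  45.4]
cell [ 462.1 -388.1  461.5 -387.8   48.7  461.4 -387.9   44.8   47.4]
cell2 [ 460.8 -386.6  461.9 -385.3   53.2  460.7 -386.3   44.6   51.8]
weight [556.1 184.3 556.7 184.6  25.4 556.8 184.7  22.8  24.3]
beaker [479.3 384.3 479.6 386.7  59.5 479.3 384.8  48.4  54. ]
bottle [709.7  24.  709.1  16.1  95.7 703.6  21.3  55.4  86.8]
pan [ 465.1 -385.5  464.1 -386.   110.4  464.2 -386.   107.3  107.8] [ 465.1 -385.5  464.1 -386.   110.4  464.2 -386.   107.3  107.8]
cork [ 627.9 -188.1  628.6 -187.4  109.2  628.6 -187.   105.8  106.7]
tray [array([559.6, 189.9]), array([132.7, 131.6]), np.float64(4.2)]
brass [array([478.7, 379. ]), array([100. , 105.5]), np.float64(89.4)]
stir all [array([511.6,   9.9]), array([115.3, 116.3]), np.float64(84.1)]
stir white [array([513.5,   8.6]), array([106.1, 106.4]), np.float64(84.4)]
[array([  0,   6, 138], dtype=uint8), array([ 15, 139, 108], dtype=uint8), array([ 17, 157, 120], dtype=uint8), array([ 16, 158, 103], dtype=uint8), array([ 25,  37, 130], dtype=uint8), array([26, 26, 77], dtype=uint8)]
```

```bash
python3 - <<'E'
from h import *
c=cam("top"); H,S,V=cv2.split(cv2.cvtColor(c["frame"],cv2.COLOR_RGB2HSV))
m=np.uint8((H<25)&(S>110)&(V>60)); v,u=np.nonzero(m[165:225,165:220]); p=plane(c,np.c_[u+165,v+165],.012)*1000
for y in range(320,450,10):
    s=p[abs(p[:,1]-y)<5]
    if len(s): print("y",y,np.percentile(s[:,0],[0,3,97,100]).round())
for x in range(420,570,10):
    s=p[abs(p[:,0]-x)<5]
    if len(s): print("x",x,np.percentile(s[:,1],[0,3,97,100]).round())
k=np.uint8((V<45)|((m>0)))
print("base",rect(c,cv2.morphologyEx(k,cv2.MORPH_OPEN,np.ones((3,3))),(168,155,220,222),.010))
c2=cam("scene"); P=cloud(c2); z=P[:,:,2]*1000
# second-view check: horizontal median of upward faces
for n,(lo,hi,x,y) in dict(jar=(133,150,512,6),weight=(77,90,557,184),cell=(115,123,461,-388),beaker=(77,90,480,385)).items():
    q=P.reshape(-1,3)*1000; s=q[(q[:,2]>lo)&(q[:,2]<hi)&(np.hypot(q[:,0]-x,q[:,1]-y)<45)]
    print(n,len(s),(np.percentile(s[:,:2],[2,98],axis=0)).round(1).tolist())
q=P.reshape(-1,3)*1000; s=q[(q[:,2]>20)&(q[:,2]<220)&(np.hypot(q[:,0]-700,q[:,1]-20)<70)]
for a in (20,60,100,140,170): t=s[(s[:,2]>a)&(s[:,2]<a+25)]; print(a,len(t),np.percentile(t[:,:2],[3,97],axis=0).round().tolist())
E
```

```text
y 330 [426. 431. 516. 522.]
y 340 [426. 426. 519. 522.]
y 350 [426. 432. 556. 563.]
y 360 [428. 431. 559. 562.]
y 370 [428. 428. 521. 521.]
y 380 [428. 428. 522. 524.]
y 390 [428. 428. 524. 524.]
y 400 [427. 427. 524. 524.]
y 410 [427. 427. 559. 561.]
y 420 [427. 427. 528. 561.]
y 430 [427. 429. 521. 523.]
x 430 [332. 334. 425. 427.]
x 440 [329. 330. 425. 428.]
x 450 [330. 333. 428. 429.]
x 460 [331. 331. 426. 429.]
x 470 [331. 331. 417. 427.]
x 480 [329. 330. 420. 425.]
x 490 [329. 330. 424. 425.]
x 500 [330. 330. 420. 426.]
x 510 [330. 331. 411. 427.]
x 520 [331. 339. 425. 427.]
x 530 [347. 347. 354. 354.]
x 540 [348. 348. 354. 354.]
x 550 [348. 348. 360. 361.]
x 560 [349. 349. 417. 417.]
base [array([495.5, 377.5]), array([110.1, 155. ]), np.float64(89.9)]
jar 234 [[493.0, -16.5], [534.5, 26.4]]
weight 52 [[547.6, 171.2], [568.4, 193.8]]
cell 376 [[441.8, -411.7], [483.6, -370.1]]
beaker 91 [[456.4, 360.5], [503.8, 411.1]]
20 149 [[682.0, -4.0], [736.0, 20.0]]
60 172 [[681.0, -4.0], [737.0, 20.0]]
100 339 [[684.0, -3.0], [735.0, 32.0]]
140 134 [[694.0, 10.0], [724.0, 39.0]]
170 41 [[708.0, -32.0], [728.0, 22.0]]
```

>>> step_arm([
  {"x": 1.6, "y": -0.66, "az": -1.6, "gripper": 85},
  {"x": 3.2, "y": -1.3, "az": -3.2, "gripper": 85},
  {"x": 4.8, "y": -2.0, "az": -4.8, "gripper": 85},
  {"x": 6.4, "y": -2.6, "az": -6.4, "gripper": 85},
  {"x": 8.0, "y": -3.3, "az": -8.0, "gripper": 85},
])

```text
validation failed for argument at $.mo...
```

>>> step_arm([
  {"ax": 0, "ay": 0, "az": -1.6, "x": 1.6, "y": -0.66, "z": 0, "gripper": 85},
  {"ax": 0, "ay": 0, "az": -3.2, "x": 3.2, "y": -1.3, "z": 0, "gripper": 85},
  {"ax": 0, "ay": 0, "az": -4.8, "x": 4.8, "y": -2.0, "z": 0, "gripper": 85},
  {"ax": 0, "ay": 0, "az": -6.4, "x": 6.4, "y": -2.6, "z": 0, "gripper": 85},
  {"ax": 0, "ay": 0, "az": -8.0, "x": 8.0, "y": -3.3, "z": 0, "gripper": 85},
])

```text
time_s: 0.92
tool_pos: [0.4171, -0.4327, 0.2314]
orientation: [3.141, 0.0, 1.197]
ft_force: [0.5, -0.7, 0.2]
finger_gap: 0.0848
gripper_force: 0.0
```

>>> step_arm([
  {"ax": 0, "ay": 0, "az": -1.2, "x": 0.64, "y": 0.28, "z": 0, "gripper": 85},
  {"ax": 0, "ay": 0, "az": -2.4, "x": 1.28, "y": 0.56, "z": 0, "gripper": 85},
  {"ax": 0, "ay": 0, "az": -3.6, "x": 1.93, "y": 0.86, "z": 0, "gripper": 85},
  {"ax": 0, "ay": 0, "az": -3.6, "x": 1.93, "y": 0.86, "z": 0.8, "gripper": 85},
  {"ax": 0, "ay": 0, "az": -3.6, "x": 1.93, "y": 0.86, "z": 1.6, "gripper": 85},
])

```text
time_s: 1.55
tool_pos: [0.4621, -0.3894, 0.1832]
orientation: [3.141, 0.001, 1.57]
ft_force: [0.2, 0.3, 0.2]
finger_gap: 0.0846
gripper_force: 0.0
```

>>> step_arm([
  {"ax": 0, "ay": 0, "az": 0, "x": 0, "y": 0, "z": 1.1, "gripper": 85},
  {"ax": 0, "ay": 0, "az": 0, "x": 0, "y": 0, "z": 2.2, "gripper": 85},
  {"ax": 0, "ay": 0, "az": 0, "x": 0, "y": 0, "z": 3.3, "gripper": 85},
  {"ax": 0, "ay": 0, "az": 0, "x": 0, "y": 0, "z": 3.3, "gripper": 85},
  {"ax": 0, "ay": 0, "az": 0, "x": 0, "y": 0, "z": 3.3, "gripper": 30},
])

```text
time_s: 2.17
tool_pos: [0.4622, -0.3901, 0.0854]
orientation: [3.14, 0.001, 1.568]
ft_force: [0.2, -0.2, 0.2]
finger_gap: 0.0693
gripper_force: 0.0
```

>>> step_arm([
  {"ax": 0, "ay": 0, "az": 0, "x": 0, "y": 0, "z": 0, "gripper": 30},
  {"ax": 0, "ay": 0, "az": 0, "x": 0, "y": 0, "z": 0, "gripper": 30},
  {"ax": 0, "ay": 0, "az": 0, "x": 0, "y": 0, "z": 0, "gripper": 30},
  {"ax": 0, "ay": 0, "az": 0, "x": 0, "y": 0, "z": 0, "gripper": 30},
  {"ax": 0, "ay": 0, "az": 0, "x": 0, "y": 0, "z": 0, "gripper": 30},
])

```text
time_s: 2.8
tool_pos: [0.463, -0.3907, 0.0866]
orientation: [3.139, 0.003, 1.569]
ft_force: [-0.3, -0.4, 6.7]
finger_gap: 0.0445
gripper_force: 62.3
```

>>> step_arm([
  {"ax": 0, "ay": 0, "az": 0, "x": 0, "y": 0, "z": -1.2, "gripper": 30},
  {"ax": 0, "ay": 0, "az": 0, "x": 0, "y": 0, "z": -2.6, "gripper": 30},
  {"ax": 0, "ay": 0, "az": 0, "x": 1.0, "y": 0.8, "z": -3.0, "gripper": 30},
  {"ax": 0, "ay": 0, "az": 0, "x": 2.2, "y": 1.8, "z": -3.0, "gripper": 30},
  {"ax": 0, "ay": 0, "az": 0, "x": 3.4, "y": 2.8, "z": -3.0, "gripper": 30},
])

```text
time_s: 3.42
tool_pos: [0.5454, -0.2865, 0.1737]
orientation: [-3.14, -0.001, 1.567]
ft_force: [0.5, 0.4, -3.2]
finger_gap: 0.0447
gripper_force: 62.1
```

>>> step_arm([
  {"ax": 0, "ay": 0, "az": 0, "x": 1.2, "y": 1.0, "z": 0, "gripper": 30},
  {"ax": 0, "ay": 0, "az": 0, "x": 2.4, "y": 2.0, "z": 0, "gripper": 30},
  {"ax": 0, "ay": 0, "az": 0, "x": 3.32, "y": 2.71, "z": 0, "gripper": 30},
  {"ax": 0, "ay": 0, "az": 0, "x": 3.32, "y": 2.71, "z": 0, "gripper": 30},
  {"ax": 0, "ay": 0, "az": 0, "x": 3.32, "y": 2.71, "z": 1.0, "gripper": 30},
])

```text
time_s: 4.05
tool_pos: [0.6292, -0.1887, 0.1462]
orientation: [3.137, 0.002, 1.569]
ft_force: [-0.0, -1.7, -3.1]
finger_gap: 0.045
gripper_force: 62.2
```

>>> step_arm([
  {"ax": 0, "ay": 0, "az": 0, "x": 0, "y": 0, "z": 1.2, "gripper": 30},
  {"ax": 0, "ay": 0, "az": 0, "x": 0, "y": 0, "z": 2.4, "gripper": 30},
  {"ax": 0, "ay": 0, "az": 0, "x": 0, "y": 0, "z": 3.2, "gripper": 30},
  {"ax": 0, "ay": 0, "az": 0, "x": 0, "y": 0, "z": 3.5, "gripper": 30},
  {"ax": 0, "ay": 0, "az": 0, "x": 0, "y": 0, "z": 3.57, "gripper": 30},
])

```text
time_s: 4.68
tool_pos: [0.6264, -0.1889, 0.0366]
orientation: [-3.14, 0.0, 1.568]
ft_force: [0.2, 0.2, -2.2]
finger_gap: 0.0444
gripper_force: 62.2
```

>>> step_arm([
  {"ax": 0, "ay": 0, "az": 0, "x": 0, "y": 0, "z": 0.05, "gripper": 30},
  {"ax": 0, "ay": 0, "az": 0, "x": 0, "y": 0, "z": 0.1, "gripper": 30},
  {"ax": 0, "ay": 0, "az": 0, "x": 0, "y": 0, "z": 0.13, "gripper": 30},
  {"ax": 0, "ay": 0, "az": 0, "x": 0, "y": 0, "z": 0.13, "gripper": 30},
  {"ax": 0, "ay": 0, "az": 0, "x": 0, "y": 0, "z": 0.13, "gripper": 30},
])

```text
time_s: 5.3
tool_pos: [0.6273, -0.1882, 0.0335]
orientation: [3.141, 0.0, 1.569]
ft_force: [1.0, -0.1, -2.6]
finger_gap: 0.0448
gripper_force: 62.2
```

>>> step_arm([
  {"ax": 0, "ay": 0, "az": 0, "x": 0, "y": 0, "z": 0.05, "gripper": 30},
  {"ax": 0, "ay": 0, "az": 0, "x": 0, "y": 0, "z": 0.09, "gripper": 30},
  {"ax": 0, "ay": 0, "az": 0, "x": 0, "y": 0, "z": 0.09, "gripper": 30},
  {"ax": 0, "ay": 0, "az": 0, "x": 0, "y": 0, "z": 0.09, "gripper": 30},
  {"ax": 0, "ay": 0, "az": 0, "x": 0, "y": 0, "z": 0.09, "gripper": 30},
])

```text
time_s: 5.92
tool_pos: [0.6275, -0.1882, 0.0327]
orientation: [-3.142, 0.001, 1.569]
ft_force: [-4.2, 1.2, 7.0]
finger_gap: 0.0449
gripper_force: 63.5
```

>>> step_arm([
  {"ax": 0, "ay": 0, "az": 0, "x": 0, "y": 0, "z": -0.05, "gripper": 85},
  {"ax": 0, "ay": 0, "az": 0, "x": 0, "y": 0, "z": -0.05, "gripper": 85},
  {"ax": 0, "ay": 0, "az": 0, "x": 0, "y": 0, "z": -0.05, "gripper": 85},
  {"ax": 0, "ay": 0, "az": 0, "x": 0, "y": 0, "z": -1.5, "gripper": 85},
  {"ax": 0, "ay": 0, "az": 0, "x": 0, "y": 0, "z": -3.5, "gripper": 85},
])

```text
time_s: 6.55
tool_pos: [0.6251, -0.1879, 0.1339]
orientation: [-3.136, -0.002, 1.569]
ft_force: [0.4, -0.1, -0.3]
finger_gap: 0.0851
gripper_force: 0.0
```

>>> step_arm([
  {"ax": 0, "ay": 0, "az": 0, "x": 0, "y": -1.0, "z": -1.5, "gripper": 85},
  {"ax": 0, "ay": 0, "az": 0, "x": 0.8, "y": -2.4, "z": -2.2, "gripper": 85},
  {"ax": 0, "ay": 0, "az": 0, "x": 2.4, "y": -3.0, "z": -2.2, "gripper": 85},
  {"ax": 0, "ay": 0, "az": 0, "x": 4.2, "y": -3.0, "z": -2.2, "gripper": 85},
  {"ax": 0, "ay": 0, "az": 0, "x": 6.2, "y": -3.0, "z": -2.2, "gripper": 85},
])

```text
time_s: 7.18
tool_pos: [0.5374, -0.0016, 0.2019]
orientation: [3.14, 0.001, 1.566]
ft_force: [0.7, 0.9, -0.2]
finger_gap: 0.085
gripper_force: 0.0
```

>>> step_arm([
  {"ax": 0, "ay": 0, "az": 0, "x": 2.0, "y": 0, "z": 0, "gripper": 85},
  {"ax": 0, "ay": 0, "az": 0, "x": 4.0, "y": 0.3, "z": 0, "gripper": 85},
  {"ax": 0, "ay": 0, "az": 0, "x": 5.6, "y": 0.65, "z": 0, "gripper": 85},
  {"ax": 0, "ay": 0, "az": 0, "x": 6.22, "y": 0.65, "z": 0.8, "gripper": 85},
  {"ax": 0, "ay": 0, "az": 0, "x": 6.22, "y": 0.65, "z": 2.4, "gripper": 85},
])

```text
time_s: 7.8
tool_pos: [0.5596, 0.1893, 0.1316]
orientation: [3.135, -0.004, 1.573]
ft_force: [0.9, -0.4, -1.0]
finger_gap: 0.0851
gripper_force: 0.0
```

>>> step_arm([
  {"ax": 0, "ay": 0, "az": 0, "x": 0, "y": 0, "z": 1.2, "gripper": 85},
  {"ax": 0, "ay": 0, "az": 0, "x": 0, "y": 0, "z": 2.4, "gripper": 85},
  {"ax": 0, "ay": 0, "az": 0, "x": 0, "y": 0, "z": 3.3, "gripper": 85},
  {"ax": 0, "ay": 0, "az": 0, "x": 0, "y": 0, "z": 3.55, "gripper": 85},
  {"ax": 0, "ay": 0, "az": 0, "x": 0, "y": 0, "z": 3.55, "gripper": 70},
])

```text
time_s: 8.43
tool_pos: [0.5575, 0.1847, 0.0231]
orientation: [-3.141, -0.0, 1.569]
ft_force: [-0.3, 0.7, -0.1]
finger_gap: 0.0707
gripper_force: 0.0
```

```bash
python3 - <<'E'
from h import *
c=cam("top"); P=cloud(c); z=P[:,:,2]*1000; b=lambda lo,hi:np.uint8((z>lo)&(z<hi))
print("cell",circ(c,b(55,80),(350,125,410,180),.065))
a=cv2.resize(c["frame"][90:250,160:480][:,:,::-1],None,fx=2.4,fy=2.4); cv2.imwrite("pics/c1.png",cv2.convertScaleAbs(a,alpha=1.5))
print(manip.get_state()["tool_pos"],manip.get_state()["ft_force"],manip.get_state()["q"])
E
```

```text
cell [ 625.5 -186.8  625.5 -186.7   48.8  626.5 -186.4   44.4   46.6]
[0.55829861 0.18494551 0.02394426] [0.0539837  0.21511745 0.00117295] [ 0.00618239  0.58439351 -0.48684567  1.86137666  0.37365016  0.78528613
 -0.68182902]
```

View pics/c1.png

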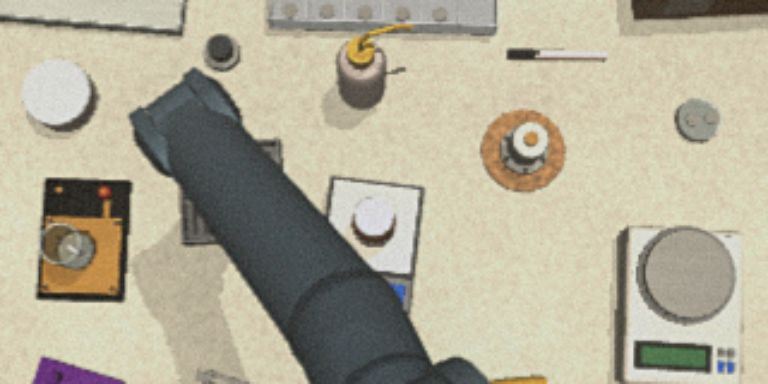

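The picture shows the cell upright on the cork mat at crop (527,140) and the balance pan empty. The gripper is over the tray, so I'll grip the weight.

>>> step_arm([
  {"ax": 0, "ay": 0, "az": 0, "x": 0, "y": 0, "z": 0, "gripper": 25},
  {"ax": 0, "ay": 0, "az": 0, "x": 0, "y": 0, "z": 0, "gripper": 25},
  {"ax": 0, "ay": 0, "az": 0, "x": 0, "y": 0, "z": 0, "gripper": 25},
  {"ax": 0, "ay": 0, "az": 0, "x": 0, "y": 0, "z": 0, "gripper": 25},
  {"ax": 0, "ay": 0, "az": 0, "x": 0, "y": 0, "z": 0, "gripper": 25},
])

```text
time_s: 9.1
tool_pos: [0.5581, 0.185, 0.0247]
orientation: [3.14, -0.0, 1.569]
ft_force: [-2.2, -1.2, 6.0]
finger_gap: 0.0367
gripper_force: 60.9
```

>>> step_arm([
  {"ax": 0, "ay": 0, "az": 0, "x": 0, "y": 0, "z": 0, "gripper": 25},
  {"ax": 0, "ay": 0, "az": 0, "x": 0, "y": 0, "z": -0.8, "gripper": 25},
  {"ax": 0, "ay": 0, "az": 0, "x": 0, "y": 0, "z": -2.2, "gripper": 25},
  {"ax": 0, "ay": 0, "az": 0, "x": 0, "y": 0, "z": -3.8, "gripper": 25},
  {"ax": 0, "ay": 0, "az": 0, "x": 0, "y": 0, "z": -5.4, "gripper": 25},
])

```text
time_s: 9.72
tool_pos: [0.5559, 0.1835, 0.1846]
orientation: [-3.138, 0.001, 1.569]
ft_force: [0.1, 0.4, -5.5]
finger_gap: 0.0367
gripper_force: 61.4
```

>>> step_arm([
  {"ax": 0, "ay": 0, "az": 0, "x": -1.4, "y": -0.24, "z": 0, "gripper": 25},
  {"ax": 0, "ay": 0, "az": 0, "x": -3.2, "y": -0.52, "z": 0, "gripper": 25},
  {"ax": 0, "ay": 0, "az": 0, "x": -5.0, "y": -0.82, "z": 0, "gripper": 25},
  {"ax": 0, "ay": 0, "az": 0, "x": -6.8, "y": -1.1, "z": 0, "gripper": 25},
  {"ax": 0, "ay": 0, "az": 0, "x": -8.6, "y": -1.4, "z": 0, "gripper": 25},
])

```text
time_s: 10.35
tool_pos: [0.5128, -0.0751, 0.1837]
orientation: [-3.139, -0.0, 1.569]
ft_force: [0.8, -0.5, -5.8]
finger_gap: 0.0365
gripper_force: 61.4
```

>>> step_arm([
  {"ax": 0, "ay": 0, "az": 0, "x": -1.8, "y": -0.3, "z": 0, "gripper": 25},
  {"ax": 0, "ay": 0, "az": 0, "x": -3.6, "y": -0.6, "z": 0, "gripper": 25},
  {"ax": 0, "ay": 0, "az": 0, "x": -5.4, "y": -0.9, "z": 0, "gripper": 25},
  {"ax": 0, "ay": 0, "az": 0, "x": -7.2, "y": -1.2, "z": 0, "gripper": 25},
  {"ax": 0, "ay": 0, "az": 0, "x": -9.0, "y": -1.5, "z": 0, "gripper": 25},
])

```text
time_s: 10.98
tool_pos: [0.4674, -0.344, 0.1834]
orientation: [-3.139, -0.002, 1.569]
ft_force: [1.3, 0.3, -5.8]
finger_gap: 0.0366
gripper_force: 61.5
```

>>> step_arm([
  {"ax": 0, "ay": 0, "az": 0, "x": -1.0, "y": -0.15, "z": 0, "gripper": 25},
  {"ax": 0, "ay": 0, "az": 0, "x": -1.4, "y": -0.2, "z": 0.3, "gripper": 25},
  {"ax": 0, "ay": 0, "az": 0, "x": -1.4, "y": -0.2, "z": 1.4, "gripper": 25},
  {"ax": 0, "ay": 0, "az": 0, "x": -1.4, "y": -0.2, "z": 2.4, "gripper": 25},
  {"ax": 0, "ay": 0, "az": 0, "x": -1.4, "y": -0.2, "z": 3.0, "gripper": 25},
])

```text
time_s: 11.6
tool_pos: [0.4621, -0.3816, 0.0917]
orientation: [-3.138, -0.005, 1.571]
ft_force: [0.4, 0.3, -5.8]
finger_gap: 0.0366
gripper_force: 61.3
```

>>> step_arm([
  {"ax": 0, "ay": 0, "az": 0, "x": 0, "y": 0, "z": 0.3, "gripper": 25},
  {"ax": 0, "ay": 0, "az": 0, "x": 0, "y": 0, "z": 0.55, "gripper": 25},
  {"ax": 0, "ay": 0, "az": 0, "x": 0, "y": 0, "z": 0.65, "gripper": 25},
  {"ax": 0, "ay": 0, "az": 0, "x": 0, "y": 0, "z": 0.7, "gripper": 25},
  {"ax": 0, "ay": 0, "az": 0, "x": 0, "y": 0, "z": 0.74, "gripper": 25},
])

```text
time_s: 12.22
tool_pos: [0.4637, -0.3857, 0.0735]
orientation: [3.141, 0.001, 1.568]
ft_force: [-0.4, -0.1, -5.7]
finger_gap: 0.0366
gripper_force: 61.4
```

>>> step_arm([
  {"ax": 0, "ay": 0, "az": 0, "x": 0, "y": 0, "z": 0, "gripper": 25},
  {"ax": 0, "ay": 0, "az": 0, "x": 0, "y": 0, "z": 0, "gripper": 25},
  {"ax": 0, "ay": 0, "az": 0, "x": 0, "y": 0, "z": 0, "gripper": 25},
  {"ax": 0, "ay": 0, "az": 0, "x": 0, "y": 0, "z": 0, "gripper": 25},
  {"ax": 0, "ay": 0, "az": 0, "x": 0, "y": 0, "z": 0, "gripper": 25},
])

```text
time_s: 12.85
tool_pos: [0.4633, -0.3853, 0.0729]
orientation: [3.142, 0.0, 1.569]
ft_force: [-0.7, 0.6, -5.2]
finger_gap: 0.0364
gripper_force: 61.4
```

>>> step_arm([
  {"ax": 0, "ay": 0, "az": 0, "x": 0, "y": 0, "z": 0.04, "gripper": 25},
  {"ax": 0, "ay": 0, "az": 0, "x": 0, "y": 0, "z": 0.07, "gripper": 25},
  {"ax": 0, "ay": 0, "az": 0, "x": 0, "y": 0, "z": 0.07, "gripper": 25},
  {"ax": 0, "ay": 0, "az": 0, "x": 0, "y": 0, "z": 0.07, "gripper": 25},
  {"ax": 0, "ay": 0, "az": 0, "x": 0, "y": 0, "z": 0.07, "gripper": 25},
])

```text
time_s: 13.48
tool_pos: [0.4633, -0.3854, 0.0727]
orientation: [-3.141, 0.0, 1.568]
ft_force: [-4.0, 3.4, 6.6]
finger_gap: 0.0364
gripper_force: 62.7
```

>>> step_arm([
  {"ax": 0, "ay": 0, "az": 0, "x": 0, "y": 0, "z": 0, "gripper": 85},
  {"ax": 0, "ay": 0, "az": 0, "x": 0, "y": 0, "z": 0, "gripper": 85},
  {"ax": 0, "ay": 0, "az": 0, "x": 0, "y": 0, "z": 0, "gripper": 85},
  {"ax": 0, "ay": 0, "az": 0, "x": 0, "y": 0, "z": 0, "gripper": 85},
  {"ax": 0, "ay": 0, "az": 0, "x": 0, "y": 0, "z": -1.2, "gripper": 85},
])

```text
time_s: 14.1
tool_pos: [0.4606, -0.3834, 0.1037]
orientation: [-3.135, -0.005, 1.569]
ft_force: [0.6, -0.1, 0.8]
finger_gap: 0.0849
gripper_force: 0.0
```

>>> step_arm([
  {"ax": 0, "ay": 0, "az": 0, "x": 0, "y": 0, "z": -1.8, "gripper": 85},
  {"ax": 0, "ay": 0, "az": 0, "x": 0.6, "y": 0.1, "z": -3.5, "gripper": 85},
  {"ax": 0, "ay": 0, "az": 0, "x": 2.4, "y": 0.3, "z": -3.5, "gripper": 85},
  {"ax": 0, "ay": 0, "az": 0, "x": 4.4, "y": 0.5, "z": -3.5, "gripper": 85},
  {"ax": 0, "ay": 0, "az": 0, "x": 6.4, "y": 0.8, "z": -3.5, "gripper": 85},
])

```text
time_s: 14.72
tool_pos: [0.4878, -0.1918, 0.2121]
orientation: [3.141, 0.001, 1.568]
ft_force: [1.1, -0.6, 0.2]
finger_gap: 0.085
gripper_force: 0.0
```

>>> step_arm([
  {"ax": 0, "ay": 0, "az": 0, "x": 2.0, "y": 0.3, "z": 0, "gripper": 85},
  {"ax": 0, "ay": 0, "az": 0, "x": 4.0, "y": 0.6, "z": 0, "gripper": 85},
  {"ax": 0, "ay": 0, "az": 0, "x": 5.8, "y": 0.8, "z": 0, "gripper": 85},
  {"ax": 0, "ay": 0, "az": 0, "x": 6.67, "y": 0.8, "z": 0, "gripper": 85},
  {"ax": 0, "ay": 0, "az": 0, "x": 6.67, "y": 0.8, "z": 0.6, "gripper": 85},
])

```text
time_s: 15.35
tool_pos: [0.5136, 0.0099, 0.1949]
orientation: [3.137, -0.001, 1.575]
ft_force: [-0.2, 0.3, -0.0]
finger_gap: 0.085
gripper_force: 0.0
```

```bash
python3 - <<'E'
from h import *
c=cam("top"); P=cloud(c); z=P[:,:,2]*1000; b=lambda lo,hi:np.uint8((z>lo)&(z<hi))
print("weight",circ(c,b(119,140),(420,180,480,230),.127))
s=manip.get_state();print(s["tool_pos"],s["orientation"],s["ft_force"])
E
```

```text
weight [ 462.6 -384.   463.1 -384.1   26.6  463.4 -384.3   23.1   26.1]
[0.51068093 0.00695628 0.19094724] [-3.13860719e+00  3.56888183e-04  1.57078229e+00] [-0.98222993 -0.83463699 -2.01608823]
```

>>> step_arm([
  {"ax": 0, "ay": 0, "az": 0, "x": 0, "y": 0, "z": 1.2, "gripper": 85},
  {"ax": 0, "ay": 0, "az": 0, "x": 0, "y": 0, "z": 2.4, "gripper": 85},
  {"ax": 0, "ay": 0, "az": 0, "x": 0, "y": 0, "z": 3.4, "gripper": 85},
  {"ax": 0, "ay": 0, "az": 0, "x": 0, "y": 0, "z": 3.7, "gripper": 85},
  {"ax": 0, "ay": 0, "az": 0, "x": 0, "y": 0, "z": 3.7, "gripper": 80},
])

```text
time_s: 16.02
tool_pos: [0.5115, 0.0052, 0.082]
orientation: [-3.14, 0.0, 1.566]
ft_force: [0.6, -0.2, 0.7]
finger_gap: 0.08
gripper_force: 0.0
```

>>> step_arm([
  {"ax": 0, "ay": 0, "az": 0, "x": 0, "y": 0, "z": 0, "gripper": 35},
  {"ax": 0, "ay": 0, "az": 0, "x": 0, "y": 0, "z": 0, "gripper": 35},
  {"ax": 0, "ay": 0, "az": 0, "x": 0, "y": 0, "z": 0, "gripper": 35},
  {"ax": 0, "ay": 0, "az": 0, "x": 0, "y": 0, "z": 0, "gripper": 35},
  {"ax": 0, "ay": 0, "az": 0, "x": 0, "y": 0, "z": 0, "gripper": 35},
])

```text
time_s: 16.65
tool_pos: [0.5138, 0.0067, 0.0845]
orientation: [3.138, 0.0, 1.569]
ft_force: [-0.8, -0.7, 7.1]
finger_gap: 0.0498
gripper_force: 63.1
```

>>> step_arm([
  {"ax": 0, "ay": 0, "az": 0, "x": 0, "y": 0, "z": -1.0, "gripper": 35},
  {"ax": 0, "ay": 0, "az": 0, "x": 0, "y": 0, "z": -2.4, "gripper": 35},
  {"ax": 0, "ay": 0, "az": 0, "x": 1.2, "y": 0.3, "z": -2.7, "gripper": 35},
  {"ax": 0, "ay": 0, "az": 0, "x": 2.8, "y": 0.7, "z": -2.7, "gripper": 35},
  {"ax": 0, "ay": 0, "az": 0, "x": 4.4, "y": 1.1, "z": -2.7, "gripper": 35},
])

```text
time_s: 17.27
tool_pos: [0.5454, 0.1392, 0.1637]
orientation: [3.142, 0.001, 1.567]
ft_force: [0.4, -1.0, -2.1]
finger_gap: 0.0501
gripper_force: 63.1
```

>>> step_arm([
  {"ax": 0, "ay": 0, "az": 0, "x": 1.2, "y": 0.3, "z": 0, "gripper": 35},
  {"ax": 0, "ay": 0, "az": 0, "x": 1.71, "y": 0.43, "z": 0.2, "gripper": 35},
  {"ax": 0, "ay": 0, "az": 0, "x": 1.71, "y": 0.43, "z": 1.2, "gripper": 35},
  {"ax": 0, "ay": 0, "az": 0, "x": 1.71, "y": 0.43, "z": 2.4, "gripper": 35},
  {"ax": 0, "ay": 0, "az": 0, "x": 1.71, "y": 0.43, "z": 3.4, "gripper": 35},
])

```text
time_s: 17.9
tool_pos: [0.5575, 0.1872, 0.0594]
orientation: [-3.139, 0.003, 1.567]
ft_force: [0.5, 0.3, -2.0]
finger_gap: 0.0497
gripper_force: 63.1
```

>>> step_arm([
  {"ax": 0, "ay": 0, "az": 0, "x": 0, "y": 0, "z": 0.3, "gripper": 35},
  {"ax": 0, "ay": 0, "az": 0, "x": 0, "y": 0, "z": 0.55, "gripper": 35},
  {"ax": 0, "ay": 0, "az": 0, "x": 0, "y": 0, "z": 0.7, "gripper": 35},
  {"ax": 0, "ay": 0, "az": 0, "x": 0, "y": 0, "z": 0.76, "gripper": 35},
  {"ax": 0, "ay": 0, "az": 0, "x": 0, "y": 0, "z": 0.8, "gripper": 35},
])

```text
time_s: 18.52
tool_pos: [0.559, 0.1901, 0.0385]
orientation: [3.14, -0.0, 1.569]
ft_force: [-0.2, -0.3, -1.3]
finger_gap: 0.0499
gripper_force: 63.0
```

>>> step_arm([
  {"ax": 0, "ay": 0, "az": 0, "x": 0, "y": 0, "z": 0.04, "gripper": 35},
  {"ax": 0, "ay": 0, "az": 0, "x": 0, "y": 0, "z": 0.08, "gripper": 35},
  {"ax": 0, "ay": 0, "az": 0, "x": 0, "y": 0, "z": 0.11, "gripper": 35},
  {"ax": 0, "ay": 0, "az": 0, "x": 0, "y": 0, "z": 0.11, "gripper": 35},
  {"ax": 0, "ay": 0, "az": 0, "x": 0, "y": 0, "z": 0.11, "gripper": 35},
])

```text
time_s: 19.15
tool_pos: [0.5588, 0.1901, 0.0366]
orientation: [3.141, 0.001, 1.569]
ft_force: [-3.3, -0.7, 9.4]
finger_gap: 0.0498
gripper_force: 64.3
```

>>> step_arm([
  {"ax": 0, "ay": 0, "az": 0, "x": 0, "y": 0, "z": -0.05, "gripper": 80},
  {"ax": 0, "ay": 0, "az": 0, "x": 0, "y": 0, "z": -0.05, "gripper": 80},
  {"ax": 0, "ay": 0, "az": 0, "x": 0, "y": 0, "z": -0.05, "gripper": 80},
  {"ax": 0, "ay": 0, "az": 0, "x": 0, "y": 0, "z": -1.2, "gripper": 80},
  {"ax": 0, "ay": 0, "az": 0, "x": 0, "y": 0, "z": -3.0, "gripper": 85},
])

```text
time_s: 19.77
tool_pos: [0.5565, 0.1889, 0.1229]
orientation: [-3.136, 0.001, 1.569]
ft_force: [1.0, -0.1, 0.5]
finger_gap: 0.0852
gripper_force: 0.0
```

>>> step_arm([
  {"ax": 0, "ay": 0, "az": 0, "x": 0, "y": 0, "z": -1.0, "gripper": 85},
  {"ax": 0, "ay": 0, "az": 0, "x": 1.6, "y": -0.6, "z": -1.0, "gripper": 85},
  {"ax": 0, "ay": 0, "az": 0, "x": 3.4, "y": -1.3, "z": -1.0, "gripper": 85},
  {"ax": 0, "ay": 0, "az": 0, "x": 5.2, "y": -2.0, "z": -1.0, "gripper": 85},
  {"ax": 0, "ay": 0, "az": 0, "x": 6.54, "y": -2.61, "z": -1.0, "gripper": 85},
])

```text
time_s: 20.4
tool_pos: [0.4789, 0.3892, 0.1546]
orientation: [-3.141, -0.001, 1.571]
ft_force: [0.4, 0.1, -0.5]
finger_gap: 0.085
gripper_force: 0.0
```

>>> step_arm([
  {"ax": 0, "ay": 0, "az": 0, "x": 0, "y": 0, "z": 0, "gripper": 85},
  {"ax": 0, "ay": 0, "az": 0, "x": 0, "y": 0, "z": 1.0, "gripper": 85},
  {"ax": 0, "ay": 0, "az": 0, "x": 0, "y": 0, "z": 2.4, "gripper": 85},
  {"ax": 0, "ay": 0, "az": 0, "x": 0, "y": 0, "z": 3.6, "gripper": 85},
  {"ax": 0, "ay": 0, "az": 0, "x": 0, "y": 0, "z": 4.1, "gripper": 85},
])

```text
time_s: 21.02
tool_pos: [0.48, 0.3833, 0.0286]
orientation: [-3.138, 0.004, 1.567]
ft_force: [-0.3, -0.3, -0.2]
finger_gap: 0.0848
gripper_force: 0.0
```

```bash
python3 - <<'E'
from h import *
c=cam("scene")
cv2.imwrite("pics/s2.png",cv2.resize(c["frame"][90:270,260:480][:,:,::-1],None,fx=3,fy=3))
s=manip.get_state();print(s["tool_pos"],s["orientation"],s["ft_force"])
P=cloud(c); q=P.reshape(-1,3)*1000; s=q[(q[:,2]>83)&(q[:,2]<98)&(np.hypot(q[:,0]-560,q[:,1]-190)<45)]
print(len(s),(np.percentile(s,[2,50,98],axis=0)).round(1).tolist())
E
```

```text
[0.47951267 0.38340208 0.02782132] [-3.13748347  0.00412192  1.56723956] [-0.25238601 -0.84581784 -1.11383915]
183 [[539.4, 166.3, 84.0], [561.2, 184.9, 91.5], [580.7, 208.6, 94.2]]
```

View pics/s2.png

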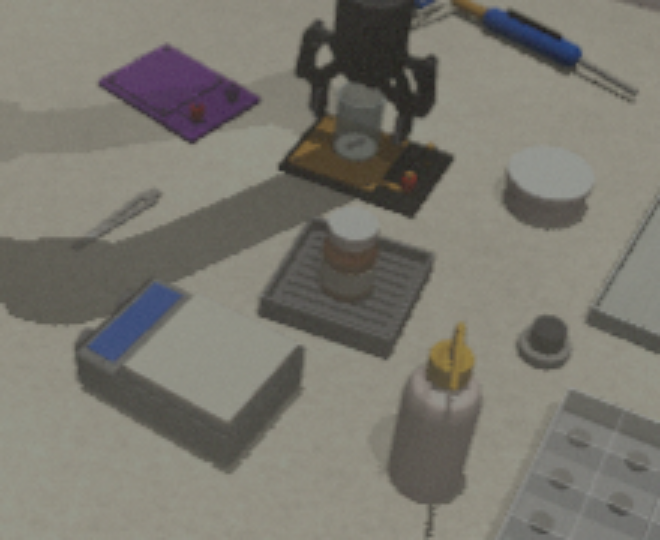

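The crop shows the jar upright in the tray at (350,255). The beaker stands between the open fingers at (360,120). I'll close on it.

>>> step_arm([
  {"ax": 0, "ay": 0, "az": 0, "x": 0, "y": 0, "z": 0, "gripper": 60},
  {"ax": 0, "ay": 0, "az": 0, "x": 0, "y": 0, "z": 0, "gripper": 35},
  {"ax": 0, "ay": 0, "az": 0, "x": 0, "y": 0, "z": 0, "gripper": 35},
  {"ax": 0, "ay": 0, "az": 0, "x": 0, "y": 0, "z": 0, "gripper": 35},
  {"ax": 0, "ay": 0, "az": 0, "x": 0, "y": 0, "z": 0, "gripper": 35},
])

```text
time_s: 21.7
tool_pos: [0.4821, 0.3878, 0.0338]
orientation: [3.138, -0.003, 1.569]
ft_force: [0.3, -0.2, 6.5]
finger_gap: 0.0493
gripper_force: 62.4
```

>>> step_arm([
  {"ax": 0, "ay": 0, "az": 0, "x": 0, "y": 0, "z": 0, "gripper": 35},
  {"ax": 0, "ay": 0, "az": 0, "x": 0, "y": 0, "z": 0, "gripper": 35},
  {"ax": 0, "ay": 0, "az": 0, "x": 0, "y": 0, "z": 0, "gripper": 35},
  {"ax": 0, "ay": 0, "az": 0, "x": 0, "y": 0, "z": 0, "gripper": 35},
  {"ax": 0, "ay": 0, "az": 0, "x": 0, "y": 0, "z": 0, "gripper": 35},
])

```text
time_s: 22.32
tool_pos: [0.4821, 0.3878, 0.0338]
orientation: [3.138, -0.003, 1.569]
ft_force: [0.4, 0.8, 6.1]
finger_gap: 0.0492
gripper_force: 62.4
```

>>> step_arm([
  {"ax": 0, "ay": 0, "az": 0, "x": 0, "y": 0, "z": -0.8, "gripper": 35},
  {"ax": 0, "ay": 0, "az": 0, "x": 0, "y": 0, "z": -2.2, "gripper": 35},
  {"ax": 0, "ay": 0, "az": 0, "x": 0, "y": 0, "z": -3.8, "gripper": 35},
  {"ax": 0, "ay": 0, "az": 0, "x": -0.7, "y": 0, "z": -5.0, "gripper": 35},
  {"ax": 0, "ay": 0, "az": 0, "x": -2.2, "y": 0, "z": -5.0, "gripper": 35},
])

```text
time_s: 22.95
tool_pos: [0.4815, 0.3247, 0.1873]
orientation: [3.134, -0.007, 1.574]
ft_force: [0.5, -0.5, -0.8]
finger_gap: 0.0494
gripper_force: 62.1
```

>>> step_arm([
  {"ax": 0, "ay": 0, "az": 0, "x": -1.8, "y": 0.18, "z": 0, "gripper": 35},
  {"ax": 0, "ay": 0, "az": 0, "x": -3.6, "y": 0.36, "z": 0, "gripper": 35},
  {"ax": 0, "ay": 0, "az": 0, "x": -5.4, "y": 0.54, "z": 0, "gripper": 35},
  {"ax": 0, "ay": 0, "az": 0, "x": -7.2, "y": 0.72, "z": 0, "gripper": 35},
  {"ax": 0, "ay": 0, "az": 0, "x": -9.0, "y": 0.9, "z": 0, "gripper": 35},
])

```text
time_s: 23.58
tool_pos: [0.5066, 0.0486, 0.1827]
orientation: [3.14, 0.0, 1.569]
ft_force: [0.9, -0.1, -0.5]
finger_gap: 0.0493
gripper_force: 62.1
```

>>> step_arm([
  {"ax": 0, "ay": 0, "az": 0, "x": -1.0, "y": 0.1, "z": 0, "gripper": 35},
  {"ax": 0, "ay": 0, "az": 0, "x": -1.33, "y": 0.13, "z": 0.3, "gripper": 35},
  {"ax": 0, "ay": 0, "az": 0, "x": -1.33, "y": 0.13, "z": 1.3, "gripper": 35},
  {"ax": 0, "ay": 0, "az": 0, "x": -1.33, "y": 0.13, "z": 2.2, "gripper": 35},
  {"ax": 0, "ay": 0, "az": 0, "x": -1.33, "y": 0.13, "z": 2.7, "gripper": 35},
])

```text
time_s: 24.2
tool_pos: [0.5092, 0.0122, 0.099]
orientation: [-3.139, -0.001, 1.571]
ft_force: [0.4, 0.3, -0.2]
finger_gap: 0.0494
gripper_force: 62.1
```

>>> step_arm([
  {"ax": 0, "ay": 0, "az": 0, "x": 0, "y": 0.03, "z": 0.25, "gripper": 35},
  {"ax": 0, "ay": 0, "az": 0, "x": 0, "y": 0.06, "z": 0.42, "gripper": 35},
  {"ax": 0, "ay": 0, "az": 0, "x": 0, "y": 0.06, "z": 0.52, "gripper": 35},
  {"ax": 0, "ay": 0, "az": 0, "x": 0, "y": 0.06, "z": 0.58, "gripper": 35},
  {"ax": 0, "ay": 0, "az": 0, "x": 0, "y": 0.06, "z": 0.58, "gripper": 35},
])

```text
time_s: 24.82
tool_pos: [0.5126, 0.0102, 0.0833]
orientation: [3.141, 0.0, 1.568]
ft_force: [0.2, -0.1, -1.3]
finger_gap: 0.0491
gripper_force: 62.1
```

>>> step_arm([
  {"ax": 0, "ay": 0, "az": 0, "x": 0, "y": 0, "z": 0.03, "gripper": 35},
  {"ax": 0, "ay": 0, "az": 0, "x": 0, "y": 0, "z": 0.06, "gripper": 35},
  {"ax": 0, "ay": 0, "az": 0, "x": 0, "y": 0, "z": 0.06, "gripper": 35},
  {"ax": 0, "ay": 0, "az": 0, "x": 0, "y": 0, "z": 0.06, "gripper": 35},
  {"ax": 0, "ay": 0, "az": 0, "x": 0, "y": 0, "z": 0.06, "gripper": 35},
])

```text
time_s: 25.45
tool_pos: [0.5126, 0.0102, 0.0817]
orientation: [3.141, 0.0, 1.569]
ft_force: [-2.6, -1.0, 5.5]
finger_gap: 0.0492
gripper_force: 62.4
```

>>> step_arm([
  {"ax": 0, "ay": 0, "az": 0, "x": 0, "y": 0, "z": -0.03, "gripper": 80},
  {"ax": 0, "ay": 0, "az": 0, "x": 0, "y": 0, "z": -0.03, "gripper": 80},
  {"ax": 0, "ay": 0, "az": 0, "x": 0, "y": 0, "z": -0.03, "gripper": 80},
  {"ax": 0, "ay": 0, "az": 0, "x": 0, "y": 0, "z": -1.2, "gripper": 80},
  {"ax": 0, "ay": 0, "az": 0, "x": 0, "y": 0, "z": -3.0, "gripper": 85},
])

```text
time_s: 26.08
tool_pos: [0.5104, 0.0102, 0.1701]
orientation: [-3.136, -0.001, 1.569]
ft_force: [0.1, -0.7, -0.1]
finger_gap: 0.085
gripper_force: 0.0
```

>>> step_arm([
  {"ax": 0, "ay": 0, "az": 0, "x": -0.8, "y": 0, "z": -0.8, "gripper": 85},
  {"ax": 0, "ay": 0, "az": 0, "x": -2.4, "y": 0.6, "z": -0.8, "gripper": 85},
  {"ax": 0, "ay": 0, "az": 0, "x": -4.0, "y": 1.6, "z": -0.8, "gripper": 85},
  {"ax": 0, "ay": 0, "az": 0, "x": -5.4, "y": 2.8, "z": -0.8, "gripper": 85},
  {"ax": 0, "ay": 0, "az": 0, "x": -6.57, "y": 3.81, "z": -0.8, "gripper": 85},
])

```text
time_s: 26.7
tool_pos: [0.6271, -0.1895, 0.1949]
orientation: [3.142, 0.0, 1.567]
ft_force: [0.3, 0.3, -0.5]
finger_gap: 0.0851
gripper_force: 0.0
```

>>> step_arm([
  {"ax": 0, "ay": 0, "az": 0, "x": 0, "y": 0, "z": 0.4, "gripper": 85},
  {"ax": 0, "ay": 0, "az": 0, "x": 0, "y": 0, "z": 1.6, "gripper": 85},
  {"ax": 0, "ay": 0, "az": 0, "x": 0, "y": 0, "z": 3.0, "gripper": 85},
  {"ax": 0, "ay": 0, "az": 0, "x": 0, "y": 0, "z": 4.4, "gripper": 85},
  {"ax": 0, "ay": 0, "az": 0, "x": 0, "y": 0, "z": 5.4, "gripper": 85},
])

```text
time_s: 27.32
tool_pos: [0.624, -0.185, 0.0304]
orientation: [-3.138, -0.002, 1.57]
ft_force: [-0.1, -0.0, 1.1]
finger_gap: 0.085
gripper_force: 0.0
```

```bash
python3 - <<'E'
from h import *
c=cam("top"); P=cloud(c); z=P[:,:,2]*1000; b=lambda lo,hi:np.uint8((z>lo)&(z<hi))
print("beaker",circ(c,b(120,142),(290,150,345,210),.130))
print("jar",circ(c,b(82,100),(235,145,280,195),.09))
s=manip.get_state();print(s["tool_pos"],s["orientation"],s["ft_force"])
E
```

```text
beaker [513.    9.7 513.7  12.   56.4 513.2  10.1  49.8  51.8]
jar [558.1 190.  558.2 189.9  47.  558.6 189.7  43.4  45.7]
[ 0.62098051 -0.18422498  0.02630119] [-3.1312972  -0.00390577  1.57037518] [-1.81923221  0.0583787  -2.52268147]
```

>>> step_arm([
  {"ax": 0, "ay": 0, "az": 0, "x": 0, "y": 0, "z": 0, "gripper": 85},
  {"ax": 0, "ay": 0, "az": 0, "x": 0, "y": 0, "z": 0, "gripper": 85},
  {"ax": 0, "ay": 0, "az": 0, "x": 0, "y": 0, "z": 0, "gripper": 30},
  {"ax": 0, "ay": 0, "az": 0, "x": 0, "y": 0, "z": 0, "gripper": 30},
  {"ax": 0, "ay": 0, "az": 0, "x": 0, "y": 0, "z": 0, "gripper": 30},
])

```text
time_s: 28.0
tool_pos: [0.6277, -0.1873, 0.0348]
orientation: [3.139, 0.001, 1.568]
ft_force: [0.8, -0.8, 3.0]
finger_gap: 0.0444
gripper_force: 62.3
```

>>> step_arm([
  {"ax": 0, "ay": 0, "az": 0, "x": 0, "y": 0, "z": 0, "gripper": 30},
  {"ax": 0, "ay": 0, "az": 0, "x": 0, "y": 0, "z": 0, "gripper": 30},
  {"ax": 0, "ay": 0, "az": 0, "x": 0, "y": 0, "z": 0, "gripper": 30},
  {"ax": 0, "ay": 0, "az": 0, "x": 0, "y": 0, "z": 0, "gripper": 30},
  {"ax": 0, "ay": 0, "az": 0, "x": 0, "y": 0, "z": 0, "gripper": 30},
])

```text
time_s: 28.62
tool_pos: [0.6277, -0.1873, 0.0348]
orientation: [3.139, 0.001, 1.568]
ft_force: [-0.2, -0.1, 5.3]
finger_gap: 0.0445
gripper_force: 62.3
```

>>> step_arm([
  {"ax": 0, "ay": 0, "az": 0, "x": 0, "y": 0, "z": -0.8, "gripper": 30},
  {"ax": 0, "ay": 0, "az": 0, "x": 0, "y": 0, "z": -2.2, "gripper": 30},
  {"ax": 0, "ay": 0, "az": 0, "x": 0, "y": 0, "z": -3.8, "gripper": 30},
  {"ax": 0, "ay": 0, "az": 0, "x": 0, "y": -0.8, "z": -5.4, "gripper": 30},
  {"ax": 0, "ay": 0, "az": 0, "x": 0.5, "y": -2.4, "z": -5.4, "gripper": 30},
])

```text
time_s: 29.25
tool_pos: [0.5581, -0.1735, 0.1997]
orientation: [3.131, 0.003, 1.567]
ft_force: [0.2, 0.2, -2.6]
finger_gap: 0.0444
gripper_force: 62.3
```

>>> step_arm([
  {"ax": 0, "ay": 0, "az": 0, "x": 1.4, "y": -1.0, "z": 0, "gripper": 30},
  {"ax": 0, "ay": 0, "az": 0, "x": 3.0, "y": -1.8, "z": 0, "gripper": 30},
  {"ax": 0, "ay": 0, "az": 0, "x": 4.8, "y": -2.0, "z": 0, "gripper": 30},
  {"ax": 0, "ay": 0, "az": 0, "x": 6.6, "y": -2.1, "z": 0, "gripper": 30},
  {"ax": 0, "ay": 0, "az": 0, "x": 8.4, "y": -2.2, "z": 0, "gripper": 30},
])

```text
time_s: 29.88
tool_pos: [0.487, 0.0812, 0.194]
orientation: [-3.139, 0.001, 1.568]
ft_force: [1.3, -0.3, -2.6]
finger_gap: 0.0445
gripper_force: 62.4
```

>>> step_arm([
  {"ax": 0, "ay": 0, "az": 0, "x": 1.8, "y": -0.1, "z": 0, "gripper": 30},
  {"ax": 0, "ay": 0, "az": 0, "x": 3.6, "y": -0.2, "z": 0, "gripper": 30},
  {"ax": 0, "ay": 0, "az": 0, "x": 5.4, "y": -0.3, "z": 0, "gripper": 30},
  {"ax": 0, "ay": 0, "az": 0, "x": 7.2, "y": -0.4, "z": 0, "gripper": 30},
  {"ax": 0, "ay": 0, "az": 0, "x": 9.0, "y": -0.46, "z": 0, "gripper": 30},
])

```text
time_s: 30.5
tool_pos: [0.4744, 0.3506, 0.1935]
orientation: [-3.139, 0.003, 1.568]
ft_force: [0.8, -0.5, -3.0]
finger_gap: 0.0445
gripper_force: 62.4
```

>>> step_arm([
  {"ax": 0, "ay": 0, "az": 0, "x": 0.7, "y": 0, "z": 0, "gripper": 30},
  {"ax": 0, "ay": 0, "az": 0, "x": 0.96, "y": 0, "z": 0.6, "gripper": 30},
  {"ax": 0, "ay": 0, "az": 0, "x": 0.96, "y": 0, "z": 1.8, "gripper": 30},
  {"ax": 0, "ay": 0, "az": 0, "x": 0.96, "y": 0, "z": 3.2, "gripper": 30},
  {"ax": 0, "ay": 0, "az": 0, "x": 0.96, "y": 0, "z": 4.2, "gripper": 30},
])

```text
time_s: 31.12
tool_pos: [0.4745, 0.3744, 0.0646]
orientation: [-3.137, 0.006, 1.566]
ft_force: [0.9, -0.2, -3.3]
finger_gap: 0.0445
gripper_force: 62.3
```

>>> step_arm([
  {"ax": 0, "ay": 0, "az": 0, "x": 0, "y": 0, "z": 0.3, "gripper": 30},
  {"ax": 0, "ay": 0, "az": 0, "x": 0, "y": 0, "z": 0.6, "gripper": 30},
  {"ax": 0, "ay": 0, "az": 0, "x": 0, "y": 0, "z": 0.75, "gripper": 30},
  {"ax": 0, "ay": 0, "az": 0, "x": 0, "y": 0, "z": 0.83, "gripper": 30},
  {"ax": 0, "ay": 0, "az": 0, "x": 0, "y": 0, "z": 0.86, "gripper": 30},
])

```text
time_s: 31.75
tool_pos: [0.4762, 0.3795, 0.0442]
orientation: [3.14, -0.001, 1.569]
ft_force: [-0.7, 0.3, -2.8]
finger_gap: 0.0444
gripper_force: 62.2
```

>>> step_arm([
  {"ax": 0, "ay": 0, "az": 0, "x": 0, "y": 0, "z": 0.03, "gripper": 30},
  {"ax": 0, "ay": 0, "az": 0, "x": 0, "y": 0, "z": 0.06, "gripper": 30},
  {"ax": 0, "ay": 0, "az": 0, "x": 0, "y": 0, "z": 0.09, "gripper": 30},
  {"ax": 0, "ay": 0, "az": 0, "x": 0, "y": 0, "z": 0.09, "gripper": 30},
  {"ax": 0, "ay": 0, "az": 0, "x": 0, "y": 0, "z": 0.09, "gripper": 30},
])

```text
time_s: 32.38
tool_pos: [0.4758, 0.3792, 0.0409]
orientation: [3.141, -0.0, 1.569]
ft_force: [0.5, -0.4, -1.9]
finger_gap: 0.0445
gripper_force: 62.6
```

Almost in contact. I'll lower about 1 mm more, release and back off.

>>> step_arm([
  {"ax": 0, "ay": 0, "az": 0, "x": 0, "y": 0, "z": 0.03, "gripper": 30},
  {"ax": 0, "ay": 0, "az": 0, "x": 0, "y": 0, "z": 0.05, "gripper": 30},
  {"ax": 0, "ay": 0, "az": 0, "x": 0, "y": 0, "z": 0.05, "gripper": 30},
  {"ax": 0, "ay": 0, "az": 0, "x": 0, "y": 0, "z": 0.05, "gripper": 30},
  {"ax": 0, "ay": 0, "az": 0, "x": 0, "y": 0, "z": 0.05, "gripper": 30},
])

```text
time_s: 33.0
tool_pos: [0.4758, 0.3792, 0.0408]
orientation: [3.141, 0.001, 1.569]
ft_force: [-2.1, -3.2, 6.9]
finger_gap: 0.0448
gripper_force: 63.3
```

>>> step_arm([
  {"ax": 0, "ay": 0, "az": 0, "x": 0, "y": 0, "z": 0, "gripper": 85},
  {"ax": 0, "ay": 0, "az": 0, "x": 0, "y": 0, "z": 0, "gripper": 85},
  {"ax": 0, "ay": 0, "az": 0, "x": 0, "y": 0, "z": 0, "gripper": 85},
  {"ax": 0, "ay": 0, "az": 0, "x": 0, "y": 0, "z": -1.2, "gripper": 85},
  {"ax": 0, "ay": 0, "az": 0, "x": 0, "y": 0, "z": -3.0, "gripper": 85},
])

```text
time_s: 33.62
tool_pos: [0.4745, 0.3777, 0.128]
orientation: [-3.137, 0.003, 1.569]
ft_force: [1.0, -0.4, 0.8]
finger_gap: 0.0847
gripper_force: 0.0
```

>>> step_arm([
  {"ax": 0, "ay": 0, "az": 0, "x": 0, "y": 0, "z": -1.8, "gripper": 85},
  {"ax": 0, "ay": 0, "az": 0, "x": 0, "y": -1.0, "z": -3.0, "gripper": 85},
  {"ax": 0, "ay": 0, "az": 0, "x": 0, "y": -2.0, "z": -3.0, "gripper": 85},
  {"ax": 0, "ay": 0, "az": 0, "x": 0, "y": -2.0, "z": -3.0, "gripper": 85},
  {"ax": 0, "ay": 0, "az": 0, "x": 0, "y": -2.0, "z": -3.0, "gripper": 85},
])

```text
time_s: 34.25
tool_pos: [0.4164, 0.3787, 0.219]
orientation: [3.141, 0.001, 1.568]
ft_force: [0.2, -0.9, -0.4]
finger_gap: 0.0852
gripper_force: 0.0
```

```bash
python3 - <<'E'
from h import *
c=cam("scene"); cv2.imwrite("pics/s3.png",c["frame"][:,:,::-1])
q=cloud(c).reshape(-1,3)*1000
for n,(lo,hi,x,y) in dict(jar=(85,100,560,190),weight=(124,136,464,-386),cell=(65,75,475,379),beaker=(123,140,513,9)).items():
    s=q[(q[:,2]>lo)&(q[:,2]<hi)&(np.hypot(q[:,0]-x,q[:,1]-y)<45)]
    print(n,len(s),(np.percentile(s[:,:2],[2,98],axis=0)).mean(0).round(1), np.percentile(s[:,2],[50,95]).round(1)) if len(s) else print(n,0)
c=cam("top"); z=cloud(c)[:,:,2]*1000
print("cell top",circ(c,np.uint8((z>60)&(z<90)),(165,170,215,215),.072))
print(manip.get_state())
E
```

```text
jar 180 [560.2 188.6] [91.3 93.5]
weight 144 [ 464.2 -386. ] [129.  131.5]
cell 106 [477.1 377.5] [72.4 74.5]
beaker 158 [513.1   9.1] [130.1 134.6]
cell top [475.1 376.6 474.9 374.6  49.9 475.6 375.8  44.6  46.6]
{'time_s': 34.35, 'q': array([-0.15421099,  0.32781102, -0.77441563,  1.79196248,  0.25225716,
        1.12434699, -1.01625282]), 'joint_vel': array([ 5.26715825e-04,  5.48416726e-03,  6.91177335e-04, -2.37421268e-03,
       -5.48806478e-03,  2.32129713e-03, -9.19360207e-05]), 'effort': array([-2.81720264e-01, -3.33602107e+01, -5.92356250e+00, -2.37552309e+01,
       -1.41297295e-02,  5.29343946e-03,  6.76538439e-04]), 'tool_pos': array([0.41689197, 0.37852827, 0.21871282]), 'orientation': array([-3.14124564e+00,  3.96971865e-04,  1.56679862e+00]), 'ft_force': array([ 0.48966201,  0.48558679, -0.44439007]), 'torque': array([ 0.00684923,  0.06513636, -0.01581972]), 'gripper_force': 0.0, 'finger_gap': 0.0849522542896865}
```

View pics/s3.png

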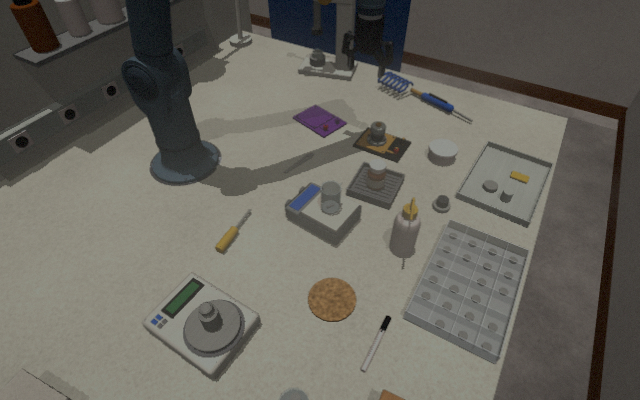

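The scene view shows all four in place and upright: the cell on the dock (378,132), the jar in the tray (376,175), the beaker on the stirrer (331,196) and the weight on the pan (208,318). Each is within 4 mm of its centre. The wash bottle hasn't moved (405,232), and the arm is clear.

```bash
python3 -c "
from station import manip
print(manip.sign_off())"
```

```text
the job is handed in; nothing more can be done
None
```

I set up the bench and handed the job in at about 34 s of arm time: beaker, check weight, test cell and jar each stand upright within 4 mm of the middle of their place by camera, and the wash bottle was not touched; sign-off returned no verdict.

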